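Hole saws in order of size

TASK

Stand the four hole saws upright on the ring marks of the white board, one centred on each mark, in order of size with the largest next to the tall steel stop and the smallest farthest from it. The smallest now stands on a black packer on top of the largest: lay that packer flat and square on the pile of packers of its kind. Leave the brass valve where it is.

Things in the scene. Friction and masses are not known exactly. Their poses are not given: they have to be found in the camera images.
- saw29_mid (a point): Steel hole saw standing teeth down: a plain solid-topped cylinder 29 mm in diameter and 42 mm high with a dark hole in its flat top; the point is its centre, 21 mm above its foot, z up. The smallest, about 60 g. At the start it stands on the packer that lies on the largest saw.
- saw40_mid (a point): Steel hole saw standing teeth down: a plain solid-topped cylinder 40 mm in diameter and 42 mm high with a dark hole in its flat top; the point is its centre, 21 mm above its foot, z up. The second smallest, about 100 g, standing on the worktop.
- saw51_mid (a point): Steel hole saw standing teeth down: a plain solid-topped cylinder 51 mm in diameter and 42 mm high with a dark hole in its flat top; the point is its centre, 21 mm above its foot, z up. The second largest, about 150 g, standing on the worktop.
- saw64_mid (a point): Steel hole saw standing teeth down: a plain solid-topped cylinder 64 mm in diameter and 42 mm high with a dark hole in its flat top; the point is its centre, 21 mm above its foot, z up. The largest, about 220 g, standing on the worktop with the packer and the smallest saw stacked on it.
- packer_mid (a point): Loose black plastic packer, a flat strip 110 mm long (x), 36 mm wide (y), 12 mm thick (z), about 50 g; the point is its centre. At the start it lies across the top of the largest saw, its underside 42 mm above the worktop, the smallest saw standing on it.
- pile_top (a point): The pile: two black packers of the same size lying on each other, fixed to the worktop, 24 mm high; the point is the centre of its upper face, x along its 110 mm length, y along its 36 mm width.
- board: White board fixed on the worktop, 390 mm long (x), 80 mm wide (y), 15 mm thick; origin at the centre of its underside. Four grey ring marks of 68 mm diameter, printed on its upper face, lie on its centre line at x = -123, -41, 41 and 123 mm. One end carries the steel stop, the other a thin flat wooden strip.
- stop: Dark steel stop, an upright block 14 mm thick (x, along the board), 70 mm wide, 45 mm high, fixed on one end of the board (at x = +182 or -182 mm of the board; which end varies); origin at the centre of its underside, on the board's upper face and centre line.
- valve_mid (a point): Bystander: loose brass valve with a flat steel lever, lying among the saws, about 80 mm long (x), 30 mm wide, 40 mm high, 250 g; the point is 18 mm above its foot. To be left alone.
Not all that is in view belongs to the job. Leave any orange look-alike of the part that bears packer_mid alone. What is shaped like the part that bears saw64_mid but brown is not meant.

How it is judged:
By the outcome, as a careful person would: the job done as asked, in the order asked, and still so for the second after the job is handed in, with the robot touching nothing.
It also fails if it takes over 106 s, if anything falls off the work surface, if the arm or the gripper's body presses on something with over 40 N, if the wrist force passes 120 N, or if a joint passes its speed limit or range.

ROBOT

A 6-joint arm with a two-finger parallel gripper is mounted at the origin on the work surface. World frame = base frame: x ahead of the robot, y to its left, z up, the work surface at z = 0. Lengths are in mm, angles in rad, forces in N, time in s.
With the tool pointing down it reaches from about 350 to 975 mm from the base axis. Payload 4.9 kg.
Tool frame: the origin (TCP) lies at the very end of the fingers, on their centre line; the grasp point (between the pads) lies 19 mm behind it; z points along the fingers, y is the line along which they close (so a half turn about z gives the same grasp; the last joint's range is limited). The gripper opens to 85 mm and grips with 20 to 120 N. Pads are 22 mm wide; open, the fingers measure 114 mm over their backs; the gripper's body (76 mm by 85 mm) begins 54 mm behind the grasp point. The pads swing forward as they close: fully open they stand 13 mm farther back than shut.
Start: joints at [-0.119, 0.053, 1.613, -0, 1.476, -0.119], TCP at [624.981, 0.003, 231.304] pointing down, gripper open.
Joint ranges: [-3.01, 3.01], [-1.01, 2.22], [0.06, 2.58], [-1.02, 4.17], [0.09, 2.62], [-3.14, 3.14]. Speed limits (rad/s): [2.57, 2.57, 3.14, 3.14, 3.14, 3.14].

INTERFACE

Orientations are given as a unit quaternion [w, x, y, z].
In Python, from station import bot, ik, status, optics, sign_off gives the robot as it stands. Calls block until the motion is done:
- bot.move_pose(position, orientation): joint-space move of the TCP to a pose.
- bot.servo_line(position, rate=150, attitude=None): straight line of the TCP; attitude=None keeps the orientation; rate is the mean speed in mm/s.
- bot.move_j(angles): joint-space move.
- bot.gripper_open() and bot.grasp(): open the fingers fully, or close them until they stop; the grip force is fixed at half the most.
- bot.wait(seconds).
- ik(position, orientation): joint angles nearest the present ones, or None.
- status.read_state(): the state.
- optics.capture(name): name is "scene" or "side" or "wrist"; returns a dict with "color" (480x640x3 uint8, blue, green, red), "z_map" (480x640 float32, mm along the optical axis (not along the pixel's ray), 0 where there is no reading), "intrinsics" (3x3 intrinsics, pixels), "R" (3x3) and "t" (3): a world point X has camera coordinates R X + t. Camera axes: x right, y down, z forward; pixel columns grow to the right and rows downward; lengths in mm; the calibration is good to about 2 mm. A picture is of the moment at which its call begins.
A pose or a line that the arm cannot do raises bot.IKError and nothing moves.
- sign_off(): hands the job in; it is judged then, once.
Trained networks look in the newest picture that a camera, given by its name, has taken for a name from the list of things; names that differ only in an ending like _2 or _b are one class to them, and where a whole thing is asked for, a point or a joint stands for the part that bears it (a point fixed in the world has none). Each returns a list of dicts, best first, with "confidence" (0 to 1); they miss things now and then, are a little off and sometimes report something else, mostly with a low value. They report only what shows in the picture. A call takes as long as a camera call. They do not tell look-alikes from the thing itself.
- optics.look_for(camera, target): "bbox" ([left, top, width, height] in pixels, round what is visible of it).
- optics.mark_of(camera, target): "xy" ([column, row] in pixels: a listed point, or the origin of a listed thing).
The state is a dict: "clock": time; "joint_pos": joint angles; "qd": joint speeds; "joint_efforts": joint torques, N m; "ee_pos": TCP position; "tcp_rot": TCP orientation; "wrist_force": force on the tool from outside, world axes, zero at the start; "wrist_torque": the same for the moment, N m; "width": opening from 0.0 (shut) to 1.0 (fully open); "grip_force": force on a finger pad.
Only numpy, scipy, OpenCV 4.12 (cv2) and the standard library are available. Lean on these libraries where they do the work, as an engineer would, in place of code of your own. Each camera call takes 0.05 s, during which the arm holds its last target. There are 200 camera calls.

## Working session

There is one attempt and no reset: what is moved stays moved. The work goes in short steps, each a Python script; the robot and the scene stay as the last script left them, time stands still between calls to the robot, and variables do not carry over. Pictures are saved under pics/ and viewed, at most 14 in all, crops included, and the job is handed in when it is done.

```bash
mkdir -p pics; ls; cat > h.py <<'E'
import numpy as np, cv2
from station import bot, ik, status, optics, sign_off
def cap(n,f=None):
    c=optics.capture(n)
    if f: cv2.imwrite('pics/'+f,c['color'])
    return c
def ray(c,uv,z):
    "world point of pixel uv on plane z"
    R=np.array(c['R']);t=np.array(c['t']);K=np.array(c['intrinsics'])
    d=R.T@np.linalg.solve(K,[uv[0],uv[1],1.]);o=-R.T@t
    return o+d*(z-o[2])/d[2]
def cloud(c):
    R=np.array(c['R']);t=np.array(c['t']);K=np.array(c['intrinsics']);Z=c['z_map']
    v,u=np.mgrid[:480,:640]
    P=np.stack([(u-K[0,2])/K[0,0]*Z,(v-K[1,2])/K[1,1]*Z,Z],-1)
    W=(P-t)@R; W[Z==0]=np.nan
    return W
def q(yaw):
    "tool down, tool x axis at yaw"
    return [0,np.cos(yaw/2),np.sin(yaw/2),0]
E
python3 - <<'E'
from h import *
for n in ['scene','side','wrist']:
    c=cap(n,n+'0.png'); W=cloud(c)
    print(n,'cam',np.round(-np.array(c['R']).T@c['t']),'K',c['intrinsics'][0][0])
    for t,z in dict(saw29_mid=75,saw40_mid=21,saw51_mid=21,saw64_mid=21,packer_mid=48,pile_top=24,board=0,stop=15,valve_mid=18).items():
        r=optics.mark_of(n,t)
        print(t,[(np.round(k['xy']).tolist(),round(k['confidence'],2),np.round(ray(c,k['xy'],z))[:2].tolist()) for k in r[:4]])
s=status.read_state();print(s)
E
```

```text
pics
scene cam [1160. -182.  648.] K 509.3450192891062
saw29_mid [([250.0, 228.0], 0.74, [427.0, -131.0])]
saw40_mid [([456.0, 224.0], 0.94, [427.0, 284.0])]
saw51_mid [([317.0, 244.0], 0.69, [431.0, -7.0])]
saw64_mid [([254.0, 254.0], 0.75, [438.0, -128.0])]
packer_mid [([227.0, 220.0], 0.78, [359.0, -169.0]), ([254.0, 243.0], 0.65, [438.0, -128.0])]
pile_top [([385.0, 236.0], 0.74, [440.0, 127.0])]
board [([326.0, 333.0], 0.68, [633.0, -38.0])]
stop [([206.0, 350.0], 0.81, [638.0, -227.0])]
valve_mid [([178.0, 272.0], 0.69, [454.0, -266.0])]
side cam [ 101. -557.  665.] K 531.4950937166653
saw29_mid [([349.0, 280.0], 0.72, [435.0, -128.0])]
saw40_mid [([226.0, 179.0], 0.84, [426.0, 278.0])]
saw51_mid [([302.0, 259.0], 0.89, [429.0, -3.0])]
saw64_mid [([344.0, 303.0], 0.94, [431.0, -123.0]), ([338.0, 444.0], 0.89, [288.0, -306.0])]
packer_mid [([292.0, 370.0], 0.64, [290.0, -197.0]), ([350.0, 294.0], 0.61, [434.0, -131.0])]
pile_top [([266.0, 214.0], 0.67, [437.0, 134.0])]
board [([406.0, 240.0], 0.67, [623.0, -53.0])]
stop [([484.0, 287.0], 0.78, [641.0, -223.0])]
valve_mid [([415.
[... 469 characters left out ...]
1.5, 'joint_pos': array([-1.18988327e-01,  5.27147870e-02,  1.61288868e+00,  1.86152834e-05,
        1.47602347e+00, -1.19006403e-01]), 'qd': array([-0.0003958 ,  0.00033526, -0.00063033,  0.00074356,  0.00075051,
        0.00035392]), 'joint_efforts': array([ 8.77088896e-04, -3.93673253e+01, -3.70446289e+01,  5.18368154e-06,
        6.30006380e-04,  8.25532965e-06]), 'ee_pos': array([6.24980080e+02, 1.53095117e-02, 2.31301165e+02]), 'tcp_rot': array([-1.92028723e-05,  7.07101013e-01,  7.07112549e-01, -3.31353027e-06]), 'wrist_force': array([-0.24028116,  0.34491955,  0.5207553 ]), 'wrist_torque': array([ 0.02033848, -0.01660223, -0.01692382]), 'grip_force': 0.0, 'width': 0.9984447451953387}
```

View pictures.

View pics/scene0.png

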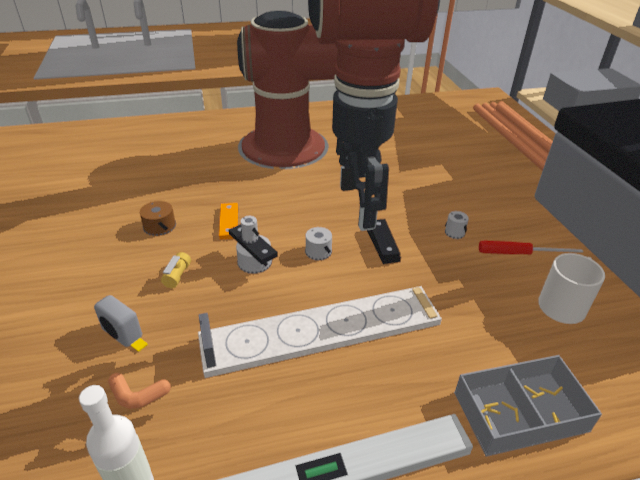

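View pics/side0.png

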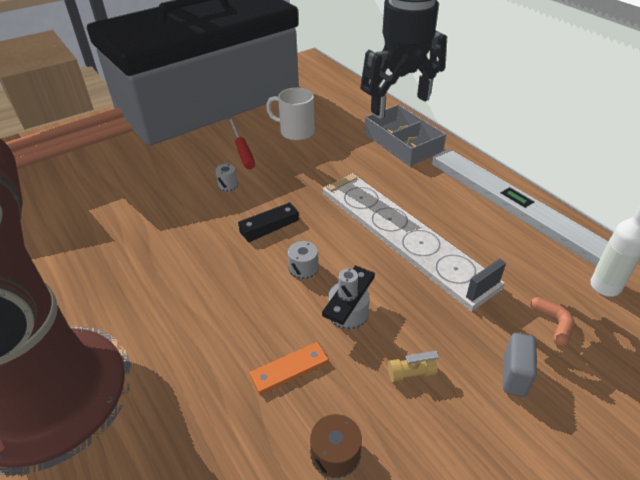

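View pics/wrist0.png

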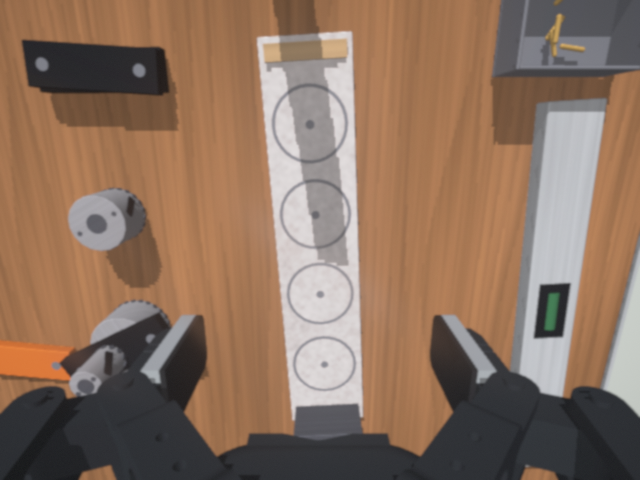

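The scene view (250,228)/(254,254) shows saw29 on the black packer on saw64. saw51 is at (319,243), saw40 at (457,224), the black pile at (384,241), the stop at (206,350) and the valve at (176,270). The look-alikes are the brown saw (158,217) and the orange packer (229,219), both left alone. Next I move the wrist camera over the parts and measure with rectified views.

```bash
cat >> h.py <<'E'
def rect(c,z,x0,x1,y0,y1,s=2.):
    "top-down image on plane z; pixel=(s*(x-x0), s*(y-y0))"
    R=np.array(c['R']);t=np.array(c['t']);K=np.array(c['intrinsics'])
    H=K@np.column_stack([R[:,0],R[:,1],R[:,2]*z+t])@np.array([[1/s,0,x0],[0,1/s,y0],[0,0,1.]])
    return cv2.warpPerspective(c['color'],H,(int((x1-x0)*s),int((y1-y0)*s)),flags=cv2.INTER_LINEAR|cv2.WARP_INVERSE_MAP)
def circ(c,z,xy,r,win=None,tol=2):
    "circle of radius r near xy on plane z"
    w=win or r+20; s=4.
    im=cv2.cvtColor(rect(c,z,xy[0]-w,xy[0]+w,xy[1]-w,xy[1]+w,s),cv2.COLOR_BGR2GRAY)
    h=cv2.HoughCircles(cv2.GaussianBlur(im,(0,0),2.5),cv2.HOUGH_GRADIENT_ALT,1,20*s,param1=60,param2=.3,minRadius=int((r-tol)*s),maxRadius=int((r+tol)*s))
    return [] if h is None else [(np.round(k[:2]/s-w+xy,1).tolist(),round(float(k[2])/s,1)) for k in h[0][:3]]
def top(W,xy,z,r):
    "min enclosing circle of cloud points at height z near xy"
    m=(np.abs(W[...,2]-z)<4)&(np.hypot(W[...,0]-xy[0],W[...,1]-xy[1])<r+12)
    p=W[m][:,:2].astype(np.float32)
    if len(p)<20: return None
    (x,y),rr=cv2.minEnclosingCircle(p); return round(x,1),round(y,1),round(rr,1),round(float(np.median(W[m][:,2])),1),len(p)
def rectfit(W,C,xy,z,rad,dark=70):
    m=(np.abs(W[...,2]-z)<4)&(np.hypot(W[...,0]-xy[0],W[...,1]-xy[1])<rad)
    p=W[m][:,:2].astype(np.float32)
    if len(p)<20: return None
    (x,y),wh,a=cv2.minAreaRect(p); return round(x,1),round(y,1),np.round(wh,1).tolist(),round(a,1),round(float(np.median(W[m][:,2])),1)
E
cat > meas.py <<'E'
from h import *
def meas(c,name):
    W=cloud(c);print('==',name)
    for n,xy,z,r in [('29',(428,-131),96,14.5),('51',(430,-5),42,25.5),('40',(426,281),42,20),('64',(433,-127),42,32)]:
        print(n,top(W,xy,z,r),circ(c,z,xy,r))
    print('packer',rectfit(W,c,(433,-130),54,62),'pile',rectfit(W,c,(437,128),24,70),'orange',rectfit(W,c,(320,-185),12,75),'board',rectfit(W,c,(628,-45),15,210),'stop',rectfit(W,c,(638,-225),60,50))
    for k in (-123,-41,41,123):
        xy=(628+ -0.03*k,-45+k); print('mark',circ(c,15,xy,34,60,3))
E
python3 - <<'E'
from meas import *
Q=q(np.pi/2)
meas(cap('scene'),'scene');meas(cap('side'),'side')
bot.move_pose([520,40,330],Q); c=cap('wrist','w1.png');meas(c,'w1')
bot.move_pose([480,190,330],Q); c=cap('wrist');meas(c,'w2')
print(status.read_state()['clock'])
E
```

```text
== scene
29 (430.1, -131.9, 16.7, 94.4, 134) []
51 (430.2, -3.7, 27.0, 40.5, 362) []
40 (432.3, 283.3, 20.3, 40.8, 193) []
64 (437.7, -135.6, 39.8, 40.3, 185) []
packer (435.0, -129.6, [112.1, 36.9], 26.3, 52.2) pile (437.6, 125.6, [36.7, 113.4], 86.4, 22.7) orange (304.8, -165.0, [35.7, 114.2], 84.0, 10.1) board (609.3, -46.6, [367.4, 386.7], 50.6, 13.9) stop (636.4, -224.1, [70.8, 13.9], 3.4, 58.3)
mark []
mark []
mark []
mark []
== side
29 (428.2, -134.5, 15.2, 96.7, 247) []
51 (429.2, -4.9, 26.8, 42.6, 542) []
40 (429.3, 283.3, 22.6, 42.7, 218) []
64 (436.9, -135.5, 38.9, 42.5, 292) []
packer (433.3, -131.0, [111.3, 36.8], 26.1, 54.5) pile (436.8, 123.5, [39.6, 111.4], 87.1, 24.6) orange (302.2, -165.4, [39.3, 109.3], 83.2, 12.6) board (611.7, -48.6, [367.5, 395.2], 52.2, 15.9) stop (636.1, -225.4, [72.4, 15.1], 3.2, 60.4)
mark []
mark []
mark []
mark []
== w1
29 (426.5, -134.0, 14.6, 94.9, 459) []
51 (427.6, -5.6, 25.7, 41.0, 1441) []
40 None []
64 (430.2, -120.5, 41.8, 41.0, 536) []
packer (432.2, -131.2, [110.4, 36.8], 26.3, 53.0) pile (434.6, 123.6, [36.0, 110.4], 86.7, 23.0) orange (274.1, -163.5, [38.0, 52.4], 81.4, 10.8) board (622.6, -35.1, [351.0, 393.5], 50.3, 14.4) stop (634.3, -225.2, [69.4, 15.5], 4.0, 58.9)
mark []
mark []
mark [([620.8, -4.8], 33.4)]
mark []
== w2
29 None []
51 (428.1, -5.4, 25.5, 41.0, 1112) []
40 (427.9, 281.9, 19.9, 41.2, 1165) []
64 (427.2, -114.6, 41.2, 41.1, 424) []
packer (432.2, -130.7, [110.3, 37.7], 26.2, 52.8) pile (435.2, 123.8, [36.8, 109.3], 86.3, 23.0) orange (324.1, -169.0, [37.4, 61.5], 83.6, 10.7) board (628.4, -36.7, [335.9, 392.8], 55.1, 14.4) stop None
mark []
mark []
mark []
mark []
3.0167
```

View pics/w1.png

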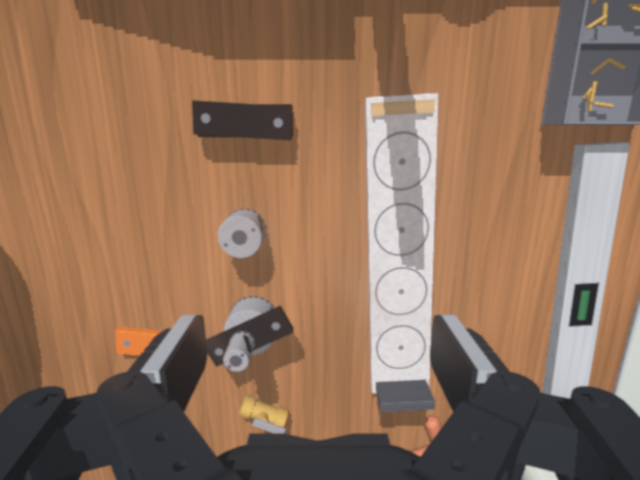

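Wrist-view top circles match the given radii for saw29 (427,-134), saw51 (428,-5) and saw40 (428,282). The packer is at (432,-131), turned 26°, and the pile at (435,124), turned -3.5°. Next I refine the marks using their dots, then pick saw29.

```bash
cat >> h.py <<'E'
def dots(c,pred):
    out=[]
    for p in pred:
        s=6.;w=14
        im=cv2.cvtColor(rect(c,15,p[0]-w,p[0]+w,p[1]-w,p[1]+w,s),cv2.COLOR_BGR2GRAY).astype(np.float32)
        im=cv2.GaussianBlur(im,(0,0),4); bg=cv2.GaussianBlur(im,(0,0),30); d=np.clip(bg-im,0,None); d[d<.5*d.max()]=0
        n,l,st,ce=cv2.connectedComponentsWithStats((d>0).astype(np.uint8)); 
        i=l[np.unravel_index(d.argmax(),d.shape)]; out.append(ce[i]/s-w+np.array(p))
    return np.array(out)
E
python3 - <<'E'
from h import *
th=np.radians(93.7);u=np.array([np.cos(th),np.sin(th)])
pred=[np.array([622.5,-44])+u*k for k in(-123,-41,41,123)]
res=[]
for P in ([625,30,330],[600,0,300]):
    bot.move_pose(P,q(np.pi/2)); c=cap('wrist'); d=dots(c,pred);res.append(d);print(d.round(1).tolist())
d=dots(cap('scene'),pred);print('scene',d.round(1).tolist())
d=dots(cap('side'),pred);print('side',d.round(1).tolist())
m=np.mean(res,0);ctr=m.mean(0);A=np.polyfit([-123,-41,41,123],m,1);print(ctr,A[0],np.linalg.norm(A[0]))
u=A[0]/np.linalg.norm(A[0]);np.savez('board.npz',ctr=ctr,u=u)
Q=q(np.radians(26))
bot.move_pose([427,-133.6,150],Q);bot.servo_line([427,-133.6,57.5],120)
bot.grasp();s=status.read_state();print(s['clock'],s['width'],s['grip_force'],s['wrist_force'],s['ee_pos'])
E
```

```text
[[630.3, -166.7], [625.5, -84.9], [620.5, -3.1], [616.0, 78.6]]
[[630.2, -166.7], [625.5, -85.0], [620.3, -3.2], [616.0, 78.6]]
scene [[632.8, -165.5], [627.9, -83.4], [622.6, -1.8], [618.0, 80.2]]
side [[633.3, -165.5], [628.7, -83.6], [623.8, -1.5], [619.4, 80.5]]
[623.02602865 -44.05616418] [-0.05859652  0.99723166] 0.9989517150218082
6.9167 0.3217222264455481 59.04744744300842 [-0.19407265 -0.84176206  2.1537504 ] [ 427.42264739 -133.84841523   58.03589019]
```

```bash
python3 - <<'E'
from h import *
b=np.load('board.npz');ctr,u=b['ctr'],b['u']
pred=[ctr+u*k+[1,.6] for k in(-123,-41,41,123)]
bot.servo_line([427.4,-133.8,130],150)
for yaw,P in ((0,[560,-44,300]),(-np.pi/2,[610,-80,300]),(np.pi/2,[610,0,300])):
    try: bot.move_pose(P,q(yaw)); c=cap('wrist',f'y{yaw:.1f}.png');print(yaw,dots(c,pred).round(1).tolist())
    except bot.IKError as e: print('ik',yaw,e)
s=status.read_state();print(s['clock'],s['width'],s['grip_force'],s['wrist_force'],s['joint_pos'])
E
```

```text
0 [[630.2, -166.8], [625.4, -85.1], [620.4, -3.3], [615.9, 78.6]]
-1.5707963267948966 [[630.2, -167.0], [625.4, -85.1], [620.3, -3.3], [613.5, 67.6]]
1.5707963267948966 [[627.5, -171.4], [625.4, -84.9], [620.4, -3.2], [616.0, 78.6]]
12.5417 0.3238063982674821 59.010624289512634 [-0.98719715 -0.07518735 -1.24093824] [-1.22024397e-01 -1.41357512e-02  1.56722091e+00  9.00413055e-06
  1.58854355e+00 -1.21791444e-01]
```

```bash
cat >> h.py <<'E'
b_=np.load('board.npz');ctr,u=b_['ctr'],b_['u'];by=np.arctan2(u[1],u[0])
def st(tag):
    s=status.read_state();print(tag,round(s['clock'],1),'w',round(s['width'],3),'g',round(s['grip_force'],1),'f',np.round(s['wrist_force'],1),'p',np.round(s['ee_pos'],1));return s
def place(k,z,off=(0,0)):
    p=ctr+u*k-np.array(off)
    bot.move_pose([*p,z+70],q(by));bot.servo_line([*p,z],90);st('low');bot.wait(.2)
    bot.gripper_open();bot.servo_line([*p,z+85],200);st('up')
E
python3 - <<'E'
from h import *
place(123,19.3)
P=[432.3,-131.0];Q=q(np.radians(26.2))
bot.move_pose([*P,130],Q);c=cap('wrist','pk.png')
from meas import *
W=cloud(c);print(rectfit(W,c,P,54,62),top(W,(616,79),57,14.5))
bot.servo_line([*P,43.5],100);st('a');bot.grasp();st('b')
bot.servo_line([*P,120],100);st('c');cap('side','s1.png')
E
```

```text
low 14.4 w 0.327 g 59.8 f [-2.1 -0.4  3. ] p [615.6  78.7  19.1]
up 15.7 w 0.997 g 0.0 f [-0.4 -0.  -0.5] p [615.4  78.7 103.8]
(431.1, -131.8, [110.5, 36.1], 26.5, 53.0) None
a 17.9 w 1.0 g 0.0 f [-0.9  0.3  0.4] p [ 432.9 -131.3   44.2]
b 18.4 w 0.401 g 60.1 f [0.9 0.  3.4] p [ 432.9 -131.3   44.2]
c 19.3 w 0.398 g 59.7 f [ 0.5 -0.4 -0.4] p [ 431.7 -130.7  119.1]
```

```bash
python3 -c "
import cv2;i=cv2.imread('pics/s1.png');cv2.imwrite('pics/s1c.png',cv2.resize(i[120:360,200:520],None,fx=2,fy=2))"
```

```text
(no output)
```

View pics/s1c.png

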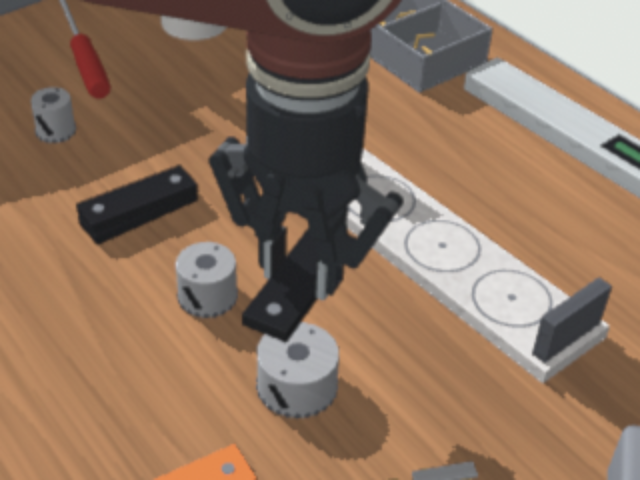

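The packer is held level above saw64, and the pile at crop (138,205) is clear. Laying it on the pile now.

```bash
python3 - <<'E'
from h import *
a=np.radians(-3.5);P=np.array([434.9,123.7])+1.0*np.array([np.cos(a),np.sin(a)])
bot.move_pose([*P,110],q(a));bot.servo_line([*P,40],100);bot.servo_line([*P,26.4],40);bot.wait(.3);st('low')
bot.gripper_open();bot.servo_line([*P,120],200);st('up')
bot.move_pose([470,30,280],q(np.pi/2));bot.wait(.2);c=cap('wrist','w3.png');W=cloud(c)
print('packer',rectfit(W,c,P,36,75),'layer2',rectfit(W,c,P,24,75))
print('64',top(W,(430,-125),42,32),'51',top(W,(428,-5),42,25.5))
print(optics.mark_of('wrist','saw64_mid'));st('')
E
```

```text
low 22.0 w 0.404 g 59.8 f [ 0.1  0.8 -0.2] p [435.7 123.6  26.2]
up 23.2 w 1.001 g 0.0 f [-0.1 -0.  -0.1] p [435.4 123.6 119.2]
packer (435.0, 122.8, [36.1, 110.1], 86.7, 35.1) layer2 None
64 (432.0, -129.9, 32.2, 41.0, 2232) 51 (427.7, -5.5, 25.5, 41.0, 1818)
[{'xy': [284.8, 337.4], 'confidence': 0.8}]
 25.1 w 1.004 g 0.0 f [ 0.  -0.3 -0.2] p [469.9  30.1 279.8]
```

View pics/w3.png

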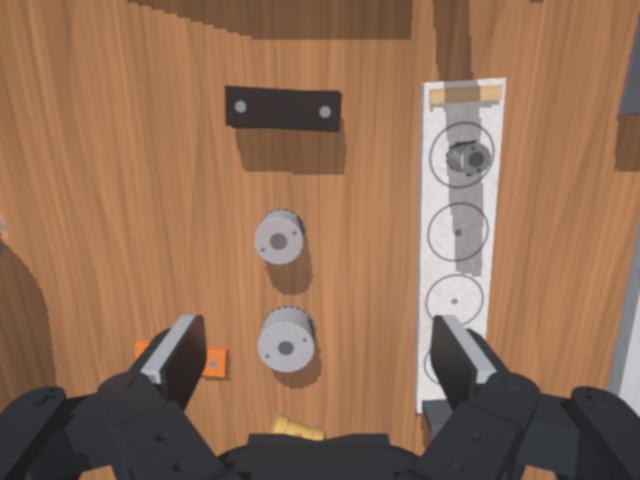

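The view shows the packer flat on the pile (283,108) and saw29 on its mark (470,157). The grey saw64 at (287,340) is free, with the orange packer clear of it at (182,358). Next are 64, 51 and 40.

```bash
cat >> h.py <<'E'
def pick(p,yaw,z=4):
    bot.move_pose([*p,110],q(yaw));bot.servo_line([*p,z],110);bot.wait(.2);bot.grasp();st('grip')
    bot.servo_line([*p,100],150);st('lift')
E
python3 - <<'E'
from h import *
pick((432,-129.9),np.radians(60));place(-123,19.3)
pick((427.8,-5.5),by);place(-41,19.3)
p=(427.9,281.9)
bot.move_pose([440,200,220],q(by));bot.wait(.1);W=cloud(cap('wrist'));t=top(W,p,42,20);print(t)
if t and abs(t[2]-20)<1.2: p=t[:2]
pick(p,by);place(41,19.3)
E
```

```text
grip 27.7 w 0.733 g 66.3 f [ 0.3 -0.2  3.7] p [ 432.7 -130.3    4.8]
lift 28.5 w 0.733 g 65.9 f [ 0.3 -0.3 -3.3] p [ 431.  -129.4   98.5]
low 30.3 w 0.732 g 67.5 f [-5.5  1.4  4.9] p [ 629.7 -166.8   19.5]
up 31.4 w 0.997 g 0.0 f [-0.4  1.2 -0.4] p [ 630.  -166.7  103.8]
grip 34.1 w 0.583 g 62.4 f [-0.8  0.2  4.1] p [428.3  -5.6   4.5]
lift 34.9 w 0.586 g 62.3 f [-0.7 -0.8 -1.8] p [426.8  -5.3  98.7]
low 36.7 w 0.58 g 63.5 f [-4.2  0.8  4.3] p [624.9 -84.9  19.3]
up 38.0 w 1.001 g 0.0 f [ 0.2  0.3 -0.8] p [625.1 -84.9 103.8]
(427.6, 282.1, 19.8, 41.2, 2038)
grip 41.9 w 0.455 g 60.2 f [0.4 0.6 1.4] p [428.  282.3   4.4]
lift 42.7 w 0.455 g 60.3 f [ 0.5 -0.1 -1.2] p [426.8 281.7  98.8]
low 44.9 w 0.453 g 60.3 f [-3.1  0.   3.3] p [620.5  -3.1  19.4]
up 46.2 w 1.0 g 0.0 f [-0.5  0.8 -1. ] p [620.3  -3.1 103.8]
```

```bash
python3 - <<'E'
from h import *
bot.move_pose([540,30,320],q(np.pi/2));bot.wait(.4);c=cap('wrist','w4.png');W=cloud(c)
for k,r in((-123,32),(-41,25.5),(41,20),(123,14.5)):
    m=ctr+u*k;t=top(W,m,57,r);print(k,t,np.round(np.array(t[:2])-m,1) if t else None)
print(rectfit(W,c,(435,123.7),36,75));cap('scene','sc4.png');st('')
E
```

```text
-123 (629.3, -166.6, 32.3, 56.0, 1903) [-0.9  0.2]
-41 (624.4, -84.6, 25.7, 56.1, 1399) [-1.   0.4]
41 (619.5, -3.2, 20.0, 56.1, 1008) [-1.1 -0.1]
123 (614.6, 78.0, 14.4, 56.1, 619) [-1.2 -0.7]
(435.2, 122.8, [36.1, 110.3], 86.7, 35.0)
 47.6 w 0.998 g 0.0 f [-0.2 -0.  -0.1] p [540.1  30.  319.8]
```

View pics/w4.png

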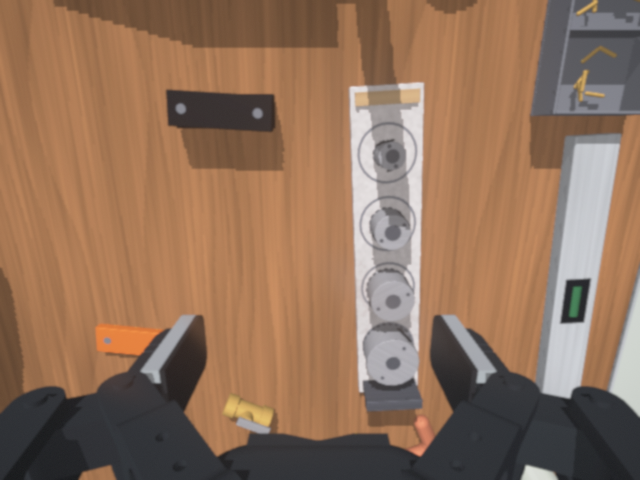

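View pics/sc4.png

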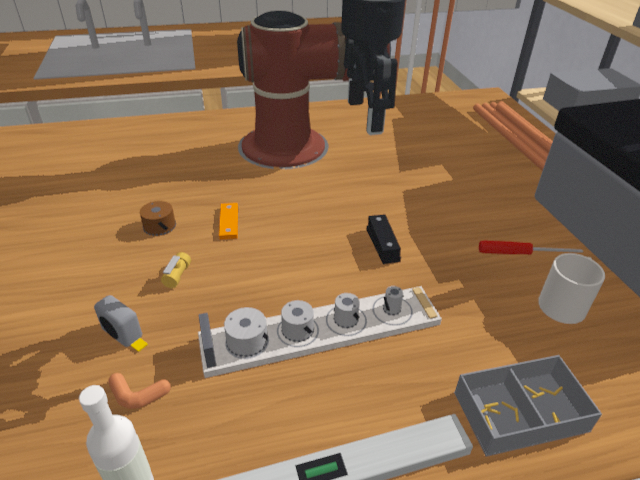

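Both pictures show the saws upright on their marks in order of size: scene (246,330), (297,320), (346,309), (394,300), with the largest beside the stop. They are off centre by about 1 mm. The packer lies square on the pile at (384,240), and the valve and look-alikes are where they were.

```bash
python3 -c "
from h import *
print(sign_off())"
```

```text
the job is handed in; nothing more can be done
None
```

The job is done and handed in: all four hole saws stand on their marks in order of size, largest at the stop and each within about 1.5 mm of centre, the packer lies flat and square on its pile, the valve was not touched, and it took about 48 s.

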